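# Block the laser, set the polarizer ring to its 45-degree mark, unblock

## Robot

A 6-joint arm with a two-finger parallel gripper is mounted at the origin on a cart in front of the work surface, level with it; the furniture and walls round the work are solid. World frame = base frame: x ahead of the robot, y to its left, z up, the work surface at z = 0. Lengths are in m, angles in degrees, forces in N, time in s.
With the tool pointing down it reaches from about 0.25 to 0.725 m from the base axis. Payload 9.7 kg.
Tool frame: the origin (TCP) lies at the very end of the fingers, on their centre line; the grasp point (between the pads) lies grasp_offset behind it (grasp_offset is the distance from the TCP to the grasp point, in m); z points along the fingers, y is the line along which they close (so a half turn about z gives the same grasp; the last joint's range is limited). The gripper opens to 85 mm and grips with 20 to 120 N. Pads are 22 mm wide; open, the fingers measure 114 mm over their backs; the gripper's body (76 mm by 85 mm) begins 54 mm behind the grasp point. The pads swing forward as they close: fully open they stand 13 mm farther back than shut.
Start: joints at [0, 4.979, 10.078, 95.1, 0, 90], TCP at [0.55, -0, 0.231] pointing down, gripper open.
Joint ranges: [-179.16, 179.16], [-48.56, 103.87], [-65.8, 70.77], [-126.05, 130.52], [-82.76, 87.17], [-180, 180]. Speed limits (degrees/s): [127.2, 127.2, 147.25, 180, 180, 180].

## Interface

Orientations are given as [roll, pitch, yaw] about the fixed x, y, z axes, in that order (R = Rz(yaw) Ry(pitch) Rx(roll)).
In Python, from workcell import get_obs, camera, calibration, job_done, recognise, cut_out, mark_of, grasp_offset gives the robot as it stands.
- The arm moves only by the tool servo_tool, never from a script. Its argument "moves" is a list of rows, each a list of 3 entries, a list of its own where there are three numbers: the turn, a rotation vector about the tool's x, y, z in degrees, then the shift along the tool's x, y, z in m, then the opening in per cent of the stroke, from 0 (shut) to 100 (fully open). In form: [[[ax, ay, az], [x, y, z], claw], ...]. A call has 1 to 12 rows; each row shifts and turns the commanded pose from where the row before left it, along the tool's axes as they then stand; what a row does not reach is not made up. A row lasts 1/10 s, in which the tool goes at most 50 mm and 8.59 degrees, less where a joint would pass 70% of its speed; a pose out of reach is approached as far as the arm can. A call is refused whole if a number of a shift passes 0.05 or a number of a turn 8.59, either way. A call with a gripper value outside its range is refused whole. The fingers move at their own pace and stop on an object; "force" is the grip in N (left out, the last holds). Time passes only in rows, so rows that do not move let the fingers close. It gives the time, the measured TCP pose, the force, the opening and the grip force at its end, in the units of the state.
- get_obs(): the state, without advancing time (a new reading comes with each control period).
- camera(name): name is "scene" or "side" or "wrist"; returns (picture, depth): 400x640x3 uint8, red, green, blue; 400x640 float32, m along the optical axis (not along the pixel's ray), 0 where there is no reading.
- calibration(name): a dict with "camera_matrix" (3x3 intrinsics, pixels), "R" (3x3) and "t" (3): a world point X has camera coordinates R X + t. Camera axes: x right, y down, z forward; pixel columns grow to the right and rows downward; lengths in m; the calibration is good to about 2 mm. A picture is of the moment at which its call begins: read the wrist's pose just before it. calibration takes no time and is no camera call; for the wrist camera it gives the pose at the moment of the call.
- job_done(): hands the job in; it is judged then, once.
Trained networks look in the newest picture that a camera, given by its name, has taken for a name from the list of things; names that differ only in an ending like _2 or _b are one class to them, and where a whole thing is asked for, a point or a joint stands for the part that bears it (a point fixed in the world has none). Each returns a list of dicts, best first, with "score" (0 to 1); they miss things now and then, are a little off and sometimes report something else, mostly with a low value. They report only what shows in the picture. A call takes as long as a camera call.
- recognise(name, camera): "xyz" ([x, y, z] in m, in the coordinates of the camera as it stood for that picture, good to about 4 mm: the middle of the surface that is visible of it).
- cut_out(name, camera): "mask" (400x640 bool, what is visible of it).
- mark_of(name, camera): "xyz" ([x, y, z] in m, in the coordinates of the camera as it stood for that picture, good to about 4 mm: a listed point, or the origin of a listed thing).
The state is a dict: "time": time; "q": joint angles; "qd": joint speeds; "joint_efforts": joint torques, N m; "ee_pos": TCP position; "tcp_rot": TCP orientation; "wrist_force": force on the tool from outside, world axes, zero at the start; "torque": the same for the moment, N m; "opening": finger opening in m; "grasp_force": force on a finger pad.
Only numpy, scipy, OpenCV 4.12 (cv2) and the standard library are available. Lean on these libraries where they do the work, as an engineer would, in place of code of your own. Each camera call takes 0.05 s, during which the arm holds its last target. There are 200 camera calls.

## Task

Set the polarizer on the optical rail: first push the laser's shutter lever upright so that its blade covers the beam aperture, then push the lever of the polarizer ring over the top of its scale to the long 45-degree mark on the other side, and finally push the shutter lever back down to the side it came from, so that the beam is open again. Never touch the polarizer while the shutter is open. Push gently with the fingertips, and leave the loose things standing about where they are.

Things in the scene. Friction and masses are not known exactly. Their poses are not given: they have to be found in the camera images.
- rail: aluminium optical rail fixed to the table, 400 x 50 x 20 mm. Origin on the table under its middle; x axis along the beam, from the laser (-x end) to the power sensor (40 mm disc on a post at x = +172 mm, top 180 mm above the table); z up; y across the rail, to the right for someone looking from the sensor end back at the laser. The rail and all it carries stay put.
- laser: grey laser head on two posts, 103 mm long, 68 x 68 mm at its black front plate. Origin on the beam axis in the front face, 157 mm above the table and 72 mm before the rail's middle; axes as the rail's. Its top is 34 mm above the origin. It carries the shutter on its front.
- shutter (a joint): angle of the shutter, a steel see-saw lever on the laser's front, about rail x. 0: lever upright, blade over the aperture (closed). Positive: lever leans to rail -y; starts open near 0.7 rad. Stops at -0.12 and 0.9. Blade covers the aperture below 0.22 and is clear of it above 0.6. Stays where left (friction 0.07 N m, 1.3 N at the knob), no spring.
- shutter_pivot (a point): pivot of the shutter lever, in the plane of the lever (10 mm before the laser's front face, 26 mm above the beam axis); axes as the rail's.
- shutter_knob (a point): centre of the black knob (12 mm across, 12 mm long) at the end of the shutter lever, 56 mm from the pivot; the stem is a 5 mm rod. For joint value q it is at pivot + 56 mm x (-sin q along y, +cos q along z).
- polarizer_mount: black round rotation mount, 90 mm across, 14 mm thick, on post, holder and rail carrier, with the polarizer ring and lever. Origin on the rail's top face (20 mm above the table) under the mount; axes as the rail's; 20 to 50 mm past the rail's middle. White scale marks on the face that looks along +x, one every 5 degrees, long ones (12 mm) at -45, 0 (top) and +45 degrees.
- polarizer_ring (a joint): angle of the ring about rail x. 0: lever upright at the top long mark. Positive: lever leans to rail -y (left for someone facing the scale). Starts on the negative side, -0.75 to -0.35 rad; to be set to the long mark at +0.785 (+45 degrees). Stops at -1.22 and 1.22. Stays where left (friction 0.09 N m, 1.1 N at the knob), no spring, no detents.
- ring_axis (a point): point on the axis of the polarizer ring, in the plane of its lever (137 mm above the rail's top face, 157 mm above the table, 19 mm in front of the scale's face); axes as the rail's.
- ring_knob (a point): centre of the black knob (12 mm across, 14 mm long) at the end of the ring's lever, 83 mm from the axis; the stem is a bare 4.4 mm rod, cranked outward from the ring and upright in this plane from 46 to 76 mm from the axis. For joint value q it is at axis + 83 mm x (-sin q along y, +cos q along z).
- mark_45 (a point): outer end of the long +45 degree mark on the fixed scale, 43.5 mm from the ring's axis; the lever's stem lies over this mark when it is set.
- optic_box: clear-lidded optic box, 40 x 40 x 20 mm, loose beside the rail; origin under its centre; to be left alone
- lens_tube: short black lens tube, 31 mm across, 26 mm tall, loose beside the rail; origin under its centre; to be left alone
- alu_block: bare aluminium spacer block, 26 x 34 x 20 mm, loose beside the rail; origin under its centre; to be left alone
- hex_key: black L-shaped hex key, 34 x 89 x 8 mm, lying loose beside the rail; origin under its centre; to be left alone
- goggle_case: black moulded case for laser goggles, 64 x 124 x 48 mm, loose on the left; origin under its centre; to be left alone
- screw_tin: round metal tin, 59 mm across, 23 mm tall, loose on the left; origin under its centre; to be left alone
- spare_holder: spare black post holder standing loose on the left, 43 x 31 x 50 mm; origin under its centre; to be left alone

How it is judged:
By the outcome, as a careful person would: the job done as asked, in the order asked, and still so for the second after the job is handed in, with the robot touching nothing.
It also fails if it takes over 64 s, if anything falls off the work surface, if the arm or the gripper's body presses on something with over 40 N, if the wrist force passes 120 N, or if a joint passes its speed limit or range.

## Working session

There is one attempt and no reset: what is moved stays moved. The work goes in short steps, Python scripts to look and compute and a tool call to move; the robot and the scene stay as the last step left them, time stands still between calls to the robot, and variables do not carry over. Pictures are saved under pics/ and viewed, at most 11 in all, crops included, and the job is handed in when it is done.

Besides the shell and the picture viewer there is one more tool, called after "Call:" as name(argument=value, ...) on one line, values as JSON. servo_tool: Moves the arm, as the interface text tells. Its arguments: {"type":"object","properties":{"moves":{"type":"array"},"force":{"type":"number"}},"required":["moves"]}

```bash
mkdir -p pics
cat > h.py <<'E'
import numpy as np, cv2
from workcell import *
def look(cam,names,save=None):
    c=calibration(cam); p,d=camera(cam); R=np.array(c["R"]);t=np.array(c["t"])
    if save: cv2.imwrite("pics/"+save,p[:,:,::-1])
    out={}
    for n in names:
        try: r=mark_of(n,cam)
        except Exception as e: print(n,e); continue
        if r:
            out[n]=R.T@(np.array(r[0]["xyz"])-t); print(cam,n,round(r[0]["score"],2),out[n].round(4))
        else: print(cam,n,"none")
    return out,p,d,c
E
python3 - <<'E'
from h import *
o=get_obs();print(o["time"],o["ee_pos"],o["tcp_rot"],o["opening"],grasp_offset)
N=["rail","laser","shutter_pivot","shutter_knob","polarizer_mount","ring_axis","ring_knob","mark_45"]
look("scene",N,"s1.png");look("side",N,"d1.png")
print(get_obs()["time"])
E
```

```text
0.0 [5.49773916e-01 3.23979651e-06 2.30582358e-01] [-1.79924081e+02  7.29282639e-04  8.99993557e+01] 0.08540977132750077 0.0187
scene rail 0.94 [ 0.526  -0.1853  0.0012]
scene laser 0.7 [0.4372 0.2013 0.0017]
scene shutter_pivot 0.83 [ 0.56   -0.2329  0.1878]
scene shutter_knob 0.54 [ 0.5884 -0.2011  0.2279]
scene polarizer_mount 0.69 [ 0.5093 -0.169   0.0226]
scene ring_axis 0.72 [ 0.4931 -0.1457  0.1617]
scene ring_knob 0.71 [ 0.4718 -0.1699  0.2338]
scene mark_45 0.85 [ 0.5255 -0.1456  0.1855]
side rail 0.69 [ 0.5247 -0.1885  0.0021]
side laser 0.88 [ 0.568  -0.2372  0.1577]
side shutter_pivot 0.73 [ 0.5639 -0.2256  0.1849]
side shutter_knob 0.4 [ 0.5914 -0.2069  0.2239]
side polarizer_mount 0.77 [ 0.5097 -0.1702  0.0187]
side ring_axis 0.58 [ 0.4881 -0.1488  0.1531]
side ring_knob 0.52 [ 0.4688 -0.1751  0.231 ]
side mark_45 0.94 [ 0.5283 -0.1421  0.1834]
0.9
```

View pics/s1.png

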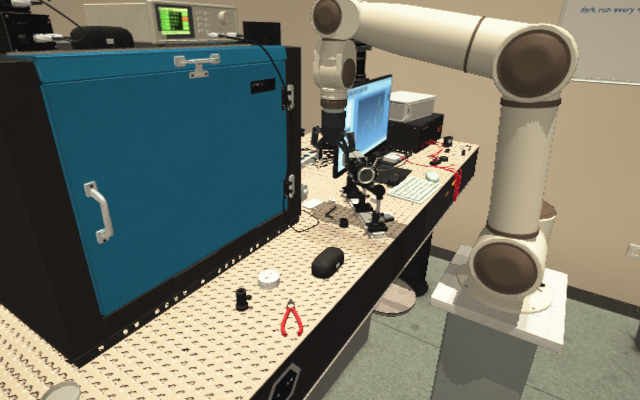

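View pics/d1.png

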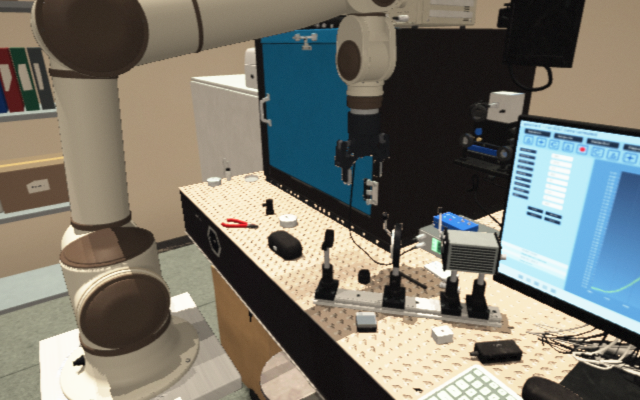

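Run:
```python
from h import *
for n in ["scene","side"]:
    c=calibration(n);R=np.array(c["R"]);print(n,(-R.T@np.array(c["t"])).round(3),R[2].round(3))
# rail frame fit
P={"rail":[0,0,0],"shutter_pivot":[-.062,0,.183],"laser":[-.072,0,.157]}
obs=[("rail",.526,-.1853),("rail",.5247,-.1885),("shutter_pivot",.56,-.2329),("shutter_pivot",.5639,-.2256),("laser",.568,-.2372)]
from scipy.optimize import least_squares
pol=[("m",0,.5093,-.169),("m",0,.5097,-.1702),("a",.026,.4931,-.1457),("a",.026,.4881,-.1488)]
def f(v):
    x,y,th,px=v;u=np.array([np.cos(th),np.sin(th)]);n=np.array([-u[1],u[0]]);o=np.array([x,y]);r=[]
    for nm,a,b in obs: r+=list(o+P[nm][0]*u-[a,b])
    for _,k,a,b in pol: r+=list(o+(px+k)*u-[a,b])
    for a,b in ((.5255,-.1456),(.5283,-.1421)): r+=list(o+(px+.007)*u-.0308*n-[a,b])
    return r
for th0 in (2.2,):
    s=least_squares(f,[.526,-.187,th0,.03]);print(s.x,np.degrees(s.x[2]),np.abs(s.fun).max())
```

```text
scene [-0.025  1.     0.633] [ 0.484 -0.776 -0.404]
side [-0.039 -0.709  0.559] [ 0.52   0.775 -0.36 ]
[ 0.52259231 -0.18449845  2.28744859  0.02125114] 131.06115018857807 0.005647008017927696
```

Scene view: rail on the table with the sensor at (375,215), the mount ring at (366,175), and the laser behind. The side view shows sensor (328,240), mount (395,245) and laser (470,250), with the ring lever up at (397,220). The networks agree with both views. Rail x points to about 131° in the world.

Call:
servo_tool(moves=[[[0,0,0],[0,0,-0.04],45],[[0,0,-8.2],[0,0,-0.04],45],[[0,0,-8.2],[0,0,-0.02],45],[[0,0,-8.2],[0,0,0],45],[[0,0,-8.2],[0,0,0],45],[[0,0,-8.2],[0,0,0],45],[[0,0,0],[0,0,0],45]])

```text
time: 1.6
ee_pos: [0.55, 0.0, 0.3313]
tcp_rot: [-180.0, -0.0, 131.1]
wrist_force: [0.5, 0.1, -0.2]
opening: 0.0382
grasp_force: 0.0
```

Run:
```python
from h import *
o=get_obs();print(o["time"],o["ee_pos"],o["tcp_rot"],o["opening"],o["q"])
_,p,d,c=look("wrist",["shutter_knob","shutter_pivot","ring_knob","ring_axis","mark_45","polarizer_mount"],"w1.png")
R=np.array(c["R"]);print("cam",-R.T@c["t"],R[2])
for n in ("scene","side"):
    c=calibration(n);p,d=camera(n);K=np.array(c["camera_matrix"]);R=np.array(c["R"])
    v,u=np.nonzero(d>0);z=d[v,u];X=np.stack([(u-K[0,2])*z/K[0,0],(v-K[1,2])*z/K[1,1],z],1)
    W=(X-c["t"])@R
    m=(W[:,2]>.26)&(W[:,2]<.7)&(W[:,0]>.3)&(W[:,0]<1)&(abs(W[:,1])<.6)
    H,xe,ye=np.histogram2d(W[m,0],W[m,1],bins=[np.arange(.3,1.01,.1),np.arange(-.6,.61,.1)]);print(n);print(H.astype(int))
```

```text
1.6 [5.50023440e-01 2.85317960e-06 3.31283717e-01] [-1.79999102e+02 -5.28462876e-04  1.31122162e+02] 0.03821610647669169 [ 3.96889405e-04  8.78365909e+00  2.56899551e+01  1.06907320e+02
 -1.92362549e-04  4.88782348e+01]
wrist shutter_knob 0.63 [ 0.5635 -0.2329  0.1821]
wrist shutter_pivot 0.74 [ 0.5657 -0.2306  0.1818]
wrist ring_knob 0.66 [ 0.4682 -0.1758  0.2343]
wrist ring_axis 0.72 [ 0.4143 -0.1855 -0.0025]
wrist mark_45 0.73 [ 0.5248 -0.1422  0.1846]
wrist polarizer_mount 0.85 [ 0.5096 -0.1719  0.0165]
cam [0.5044269  0.05027595 0.47257539] [ 0.18008744 -0.20487048 -0.96207931]
scene
[[   0    0    0    0    0    0 1226    0    0    0    0    0]
 [   0    0    0    0    0   77  491    0    0    0    0    0]
 [   0    0    0    0    0  579 3443    0    0    0    0    0]
 [   0  152  169   50    0    0 1635 2810 3384 4196 5599 7421]
 [ 335  198    1   37    0    0   12  205  175  265  141  234]
 [   0    0    0    0    0    0   17  662 1100 2294  529 1183]
 [   0    0    0  156  450  224   29   45   51  273  379   64]]
side
[[   0    0    0    0    0  118    0    0    0    0    0    0]
 [   0    0    0    0    0  279  141    0    0    0    0    0]
 [   0    0    0    0    0 3929  480    0    0    0    0    0]
 [   0 3815 5192  754    0    0 4291  674 2347 2034 1641 1402]
 [  73 2399   62    3    0    0 3639   87    0    0    0   22]
 [   0    0    0    0  229  240 3146  991    3    0   64  108]
 [   0    0    0 1444 3832 2337 2162  588   21    0    0    1]]
```

Call:
servo_tool(moves=[[[0,0,0],[-0.02,-0.011,0],45],[[0,0,0],[-0.03,-0.018,0],45],[[0,0,0],[-0.04,-0.023,0],45],[[0,0,0],[-0.04,-0.023,0],45],[[0,0,0],[-0.03,-0.018,0],45],[[0,0,0],[-0.02,-0.011,0],45],[[0,0,0],[0,0,0],45],[[0,0,0],[0,0,0],45]])

```text
time: 2.85
ee_pos: [0.5896, -0.2042, 0.3309]
tcp_rot: [-180.0, -0.0, 130.9]
wrist_force: [0.2, -0.1, 0.3]
opening: 0.0383
grasp_force: 0.0
```

Run:
```python
from h import *
o=get_obs();print(o["time"],o["ee_pos"],o["tcp_rot"],o["opening"])
look("wrist",["shutter_knob","shutter_pivot","ring_knob","ring_axis","mark_45","polarizer_mount"],"w2.png")
look("side",["shutter_knob","ring_knob"]);look("scene",["shutter_knob","ring_knob"])
```

```text
2.85 [ 0.58957692 -0.2042274   0.3309076 ] [-1.79992311e+02 -4.19817591e-02  1.30924708e+02] 0.03833338166917119
wrist shutter_knob 0.69 [ 0.5891 -0.2072  0.2298]
wrist shutter_pivot 0.59 [ 0.5632 -0.2304  0.1852]
wrist ring_knob 0.9 [ 0.469  -0.1751  0.2341]
wrist ring_axis 0.75 [ 0.4984 -0.1508  0.1515]
wrist mark_45 0.82 [ 0.5253 -0.1472  0.1875]
wrist polarizer_mount 0.85 [ 0.51   -0.1726  0.0173]
side shutter_knob none
side ring_knob 0.72 [ 0.469  -0.1717  0.2321]
scene shutter_knob 0.4 [ 0.587  -0.2022  0.2299]
scene ring_knob 0.43 [ 0.6001 -0.1194 -0.0028]
```

View pics/w2.png

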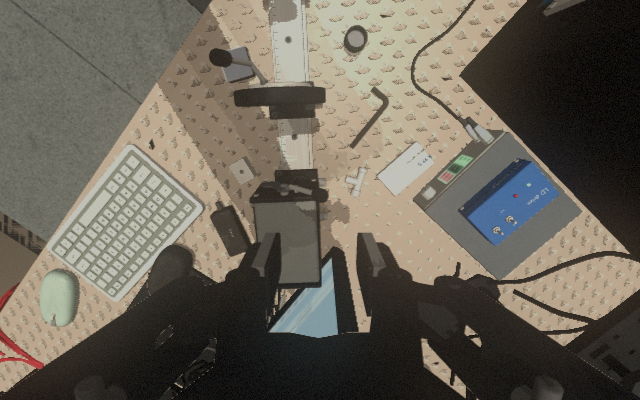

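View: the shutter knob at about (318,190) lies centred between the open fingertips (265 and 370, row 240). The ring knob is at (220,57) on the left, toward the robot, and the laser is at (290,235). Next I straddle the shutter knob with the gripper a bit wider.

Call:
servo_tool(moves=[[[0,0,0],[-0.001,-0.003,0.01],60],[[0,0,0],[0,0,0.025],60],[[0,0,0],[0,0,0.03],60],[[0,0,0],[0,0,0.025],60],[[0,0,0],[0,0,0.02],60],[[0,0,0],[0,0,0.013],60],[[0,0,0],[0,0,0],60],[[0,0,0],[0,0,0],60]])

```text
time: 4.3
ee_pos: [0.588, -0.2068, 0.2088]
tcp_rot: [180.0, 0.0, 131.0]
wrist_force: [-0.1, -0.2, 1.3]
opening: 0.051
grasp_force: 0.0
```

Run:
```python
from h import *
o=get_obs();print(o["time"],o["ee_pos"],o["opening"],o["wrist_force"])
_,p,d,c=look("wrist",["shutter_knob","shutter_pivot","ring_knob"]);_,q,_,_=look("side",[])
cv2.imwrite("pics/m3.png",np.vstack([cv2.resize(p[100:400,160:480],(640,400))[:300], cv2.resize(q[170:320,320:520],(640,300))])[:,:,::-1])
```

```text
4.3 [ 0.58797038 -0.20678412  0.20878235] 0.051025327888710344 [-0.07934731 -0.17121669  1.31247292]
wrist shutter_knob 0.82 [ 0.5899 -0.2071  0.2256]
wrist shutter_pivot 0.65 [ 0.566  -0.2293  0.1843]
wrist ring_knob none
```

View pics/m3.png

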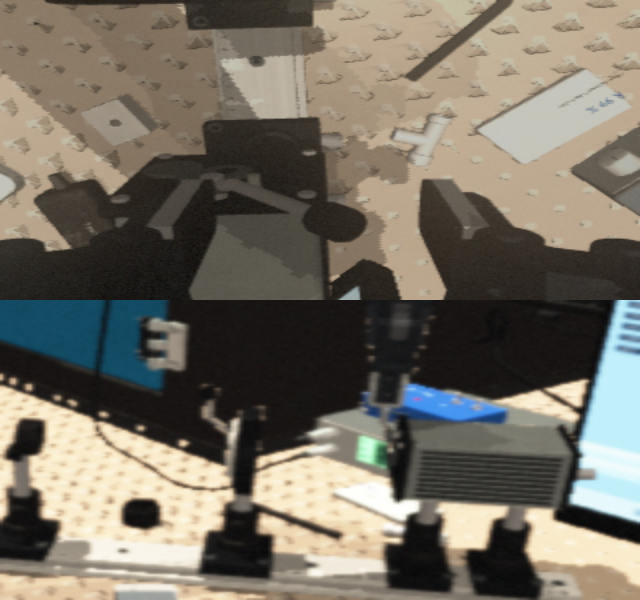

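Top: the shutter knob (335,220) is between the fingers (left 190, right 430) with clear space on both sides. Bottom: the gripper is above the laser front. Now I push the lever upright.

Call:
servo_tool(moves=[[[0,0,0],[0,-0.006,0],60],[[0,0,0],[0,-0.006,0],60],[[0,0,0],[0,-0.006,0],60],[[0,0,0],[0,-0.006,0],60],[[0,0,0],[0,-0.006,0],60],[[0,0,0],[0,-0.006,0],60],[[0,0,0],[0,-0.006,0],60],[[0,0,0],[0,-0.005,0],60],[[0,0,0],[0,-0.004,0],60],[[0,0,0],[0,0,0],60],[[0,0,0],[0,0,0],60]])

```text
time: 5.65
ee_pos: [0.5492, -0.2404, 0.2081]
tcp_rot: [-180.0, -0.0, 131.0]
wrist_force: [0.6, 0.2, -0.6]
opening: 0.0507
grasp_force: 0.0
```

```bash
cat >> h.py <<'E'
U=np.array([-.657,.754]);V=np.array([.754,.657])
def st():
    o=get_obs();e=np.array(o["ee_pos"]);print(o["time"],"u,v,z",(e[:2]@U).round(4),(e[:2]@V).round(4),e[2].round(4),"open",round(o["opening"],4),"F",np.round(o["wrist_force"],1),"yaw",o["tcp_rot"][2])
def lk(cam,names,save=None):
    r=look(cam,names,save)
    for k,x in r[0].items(): print("  ",k,"u,v",(x[:2]@U).round(4),(x[:2]@V).round(4))
    return r
E
python3 - <<'E'
from h import *
st()
_,p,d,c=lk("wrist",["shutter_knob","shutter_pivot"]);lk("scene",["shutter_knob"])
cv2.imwrite("pics/m4.png",p[150:350,160:480,::-1])
E
```

```text
5.65 u,v,z -0.5421 0.2562 0.2081 open 0.0507 F [ 0.6  0.2 -0.6] yaw 130.98173357777267
wrist shutter_knob 0.97 [ 0.5685 -0.2329  0.2384]
wrist shutter_pivot 0.94 [ 0.5674 -0.2303  0.1838]
   shutter_knob u,v -0.5491 0.2756
   shutter_pivot u,v -0.5464 0.2765
scene shutter_knob 0.38 [ 0.5623 -0.2278  0.2381]
   shutter_knob u,v -0.5413 0.2743
```

View pics/m4.png

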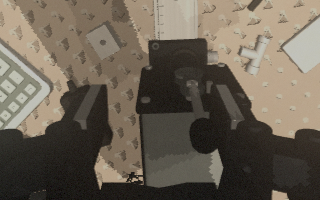

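The knob rests on the right finger with the lever upright (crop pixel (205,130)); measured q ≈ 0.05, so the shutter is closed. I back off, lift, and go above the ring knob.

Call:
servo_tool(moves=[[[0,0,0],[0,0.006,0],60],[[0,0,0],[0,0.001,-0.02],60],[[0,0,0],[0,0,-0.04],60],[[0,0,0],[0,0,-0.04],60],[[0,0,0],[0.02,-0.004,-0.01],60],[[0,0,0],[0.032,-0.006,0],60],[[0,0,0],[0.031,-0.005,0],60],[[0,0,0],[0.02,-0.004,0],60],[[0,0,0],[0,0,0],60],[[0,0,0],[0,0,0],60]])

```text
time: 6.9
ee_pos: [0.4732, -0.1702, 0.3187]
tcp_rot: [180.0, 0.1, 131.0]
wrist_force: [1.0, 0.7, 0.2]
opening: 0.0512
grasp_force: 0.0
```

Run:
```python
from h import *
st()
lk("wrist",["ring_knob","ring_axis","shutter_knob","mark_45"],"w5.png");lk("side",["ring_knob","ring_axis","shutter_knob","shutter_pivot","mark_45"]);lk("scene",["ring_knob","ring_axis","shutter_knob","shutter_pivot","mark_45"])
```

```text
6.9 u,v,z -0.4392 0.245 0.3187 open 0.0512 F [1.  0.7 0.2] yaw 131.03064696073136
wrist ring_knob 0.59 [ 0.4667 -0.173   0.2349]
wrist ring_axis 0.86 [ 0.4992 -0.1535  0.155 ]
wrist shutter_knob 0.82 [ 0.565  -0.2339  0.2416]
wrist mark_45 0.67 [ 0.5249 -0.144   0.1842]
   ring_knob u,v -0.4371 0.2382
   ring_axis u,v -0.4437 0.2756
   shutter_knob u,v -0.5476 0.2723
   mark_45 u,v -0.4534 0.3011
side ring_knob 0.7 [ 0.4695 -0.1709  0.2327]
side ring_axis 0.72 [ 0.523  -0.1862  0.0033]
side shutter_knob 0.67 [ 0.5632 -0.2335  0.2398]
side shutter_pivot 0.8 [ 0.5668 -0.2249  0.1846]
side mark_45 none
   ring_knob u,v -0.4373 0.2418
   ring_axis u,v -0.484 0.272
   shutter_knob u,v -0.5461 0.2712
   shutter_pivot u,v -0.542 0.2796
scene ring_knob 0.58 [ 0.4679 -0.1686  0.229 ]
scene ring_axis none
scene shutter_knob 0.39 [ 0.5624 -0.2269  0.2393]
scene shutter_pivot 0.76 [ 0.5622 -0.2305  0.1856]
scene mark_45 0.58 [ 0.5262 -0.1448  0.1871]
   ring_knob u,v -0.4345 0.242
   shutter_knob u,v -0.5406 0.275
   shutter_pivot u,v -0.5431 0.2725
   mark_45 u,v -0.4549 0.3016
```

View pics/w5.png

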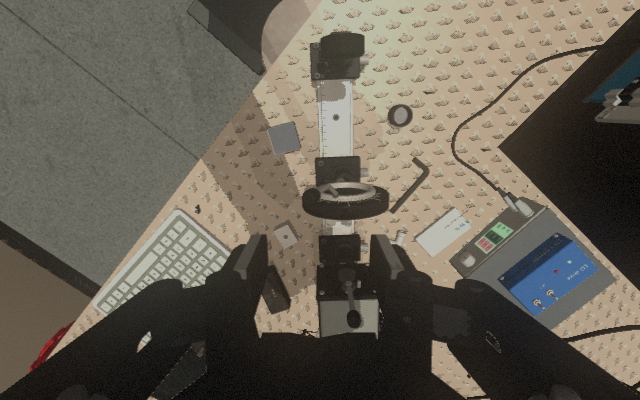

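The ring knob (312,197) lies between the fingertips (240 and 395), and the shutter knob (350,315) is upright with the lever vertical. I descend around the ring knob.

Call:
servo_tool(moves=[[[0,0,0],[0.002,0,0.015],60],[[0,0,0],[0,0,0.03],60],[[0,0,0],[0,0,0.03],60],[[0,0,0],[0,0,0.02],60],[[0,0,0],[0,0,0.013],60],[[0,0,0],[0,0,0.005],60],[[0,0,0],[0,0,0],60],[[0,0,0],[0,0,0],60]])

```text
time: 8.55
ee_pos: [0.4719, -0.169, 0.2064]
tcp_rot: [180.0, 0.1, 131.0]
wrist_force: [-0.8, -0.7, 0.2]
opening: 0.0513
grasp_force: 0.0
```

Run:
```python
from h import *
st()
_,p,_,_=lk("wrist",["ring_knob","ring_axis"]);_,q,_,_=lk("side",["ring_knob"])
cv2.imwrite("pics/m6.png",np.vstack([p[100:400,160:480], cv2.resize(q[170:320,300:460],(320,300))])[:,:,::-1])
```

```text
8.55 u,v,z -0.4375 0.2448 0.2064 open 0.0513 F [-0.8 -0.7  0.2] yaw 130.99928325036458
wrist ring_knob 0.81 [ 0.4681 -0.1762  0.2338]
wrist ring_axis 0.75 [ 0.4986 -0.1545  0.1535]
   ring_knob u,v -0.4404 0.2372
   ring_axis u,v -0.4441 0.2744
side ring_knob none
```

View pics/m6.png

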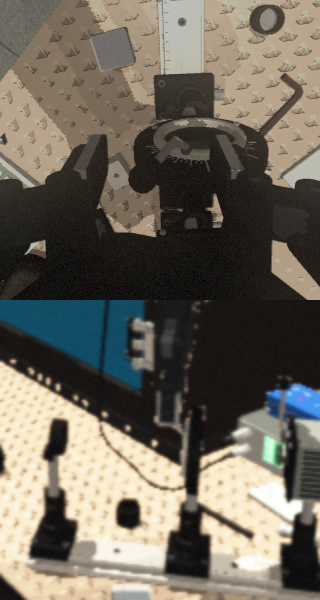

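The ring knob (140,178) sits between the fingers (100 left, 230 right), with the mount behind and below. I push it over the top in 8 mm steps toward just short of 45°.

Call:
servo_tool(moves=[[[0,0,0],[0,0.006,0],60],[[0,0,0],[0,0.008,0],60],[[0,0,0],[0,0.009,0],60],[[0,0,0],[0,0.009,0],60],[[0,0,0],[0,0.009,0],60],[[0,0,0],[0,0.009,0],60],[[0,0,0],[0,0.009,0],60],[[0,0,0],[0,0.009,0],60],[[0,0,0],[0,0.008,0],60],[[0,0,0],[0,0.007,0],60],[[0,0,0],[0,0.005,0],60],[[0,0,0],[0,0,0],60]])

```text
time: 10.0
ee_pos: [0.5385, -0.1107, 0.2053]
tcp_rot: [180.0, -0.0, 131.0]
wrist_force: [-0.9, 0.6, 0.1]
opening: 0.0515
grasp_force: 0.1
```

Run:
```python
from h import *
st()
lk("wrist",["ring_knob","ring_axis","mark_45"],"w7.png");lk("scene",["ring_knob","shutter_knob"],"s7.png");lk("side",["ring_knob","shutter_knob"])
```

```text
10.0 u,v,z -0.4373 0.3333 0.2053 open 0.0515 F [-0.9  0.6  0.1] yaw 131.0321987707081
wrist ring_knob 0.74 [ 0.5282 -0.1168  0.2243]
wrist ring_axis 0.76 [ 0.4962 -0.1553  0.1537]
wrist mark_45 0.84 [ 0.5242 -0.1447  0.1849]
   ring_knob u,v -0.4351 0.3215
   ring_axis u,v -0.4431 0.2721
   mark_45 u,v -0.4535 0.3002
scene ring_knob 0.67 [ 0.5302 -0.1122  0.221 ]
scene shutter_knob 0.64 [ 0.5248 -0.1464  0.1832]
   ring_knob u,v -0.4329 0.326
   shutter_knob u,v -0.4552 0.2995
side ring_knob 0.4 [ 0.5314  0.3527 -0.    ]
side shutter_knob 0.71 [ 0.5204 -0.3002  0.0013]
   ring_knob u,v -0.0831 0.6324
   shutter_knob u,v -0.5683 0.1951
```

Call:
servo_tool(moves=[[[0,0,0],[0,0.004,0],60],[[0,0,0],[0,0.004,0],60],[[0,0,0],[0,0,0],60],[[0,0,0],[0,0,0],60],[[0,0,0],[0,-0.006,0],60],[[0,0,0],[0,-0.003,-0.015],60],[[0,0,0],[0,0,-0.03],60],[[0,0,0],[0,0,-0.03],60],[[0,0,0],[0.02,-0.012,-0.01],60],[[0,0,0],[0.03,-0.015,0],60],[[0,0,0],[0,0,0],60]])

```text
time: 11.6
ee_pos: [0.4817, -0.0912, 0.293]
tcp_rot: [179.9, 0.1, 131.0]
wrist_force: [-0.4, -0.6, 0.5]
opening: 0.051
grasp_force: 0.0
```

Call:
servo_tool(moves=[[[0,-8,0],[0,0,0],60],[[0,-8,0],[0,0,0],60],[[0,-8,0],[0,0,0],60],[[0,-8,0],[0,0,0],60],[[0,0,0],[0,0,0],60],[[0,0,0],[0,0,0],60]])

```text
time: 12.2
ee_pos: [0.4838, -0.0912, 0.2913]
tcp_rot: [179.9, 31.9, 131.0]
wrist_force: [0.0, -0.4, -0.8]
opening: 0.0513
grasp_force: 0.0
```

Run:
```python
from h import *
st();print(get_obs()["q"])
lk("wrist",["ring_knob","ring_axis","mark_45","polarizer_mount","shutter_knob"],"w8.png")
p=cv2.imread("pics/w8.png");cv2.imwrite("pics/w8c.png",cv2.resize(p[60:310,160:480],None,fx=2,fy=2,interpolation=cv2.INTER_CUBIC))
```

```text
12.2 u,v,z -0.3867 0.3049 0.2913 open 0.0513 F [ 0.  -0.4 -0.8] yaw 131.03480705486083
[  3.28891524 -24.06610467 -14.20116981  78.91998533 -24.64152626
  47.60262816]
wrist ring_knob 0.97 [ 0.5312 -0.1147  0.2208]
wrist ring_axis 0.94 [ 0.497  -0.1535  0.1512]
wrist mark_45 0.95 [ 0.5272 -0.1448  0.1862]
wrist polarizer_mount 0.77 [ 0.5093 -0.1733  0.0166]
wrist shutter_knob 0.62 [ 0.5628 -0.232   0.2403]
   ring_knob u,v -0.4355 0.3251
   ring_axis u,v -0.4422 0.2739
   mark_45 u,v -0.4556 0.3024
   polarizer_mount u,v -0.4653 0.2702
   shutter_knob u,v -0.5447 0.272
```

View pics/w8c.png

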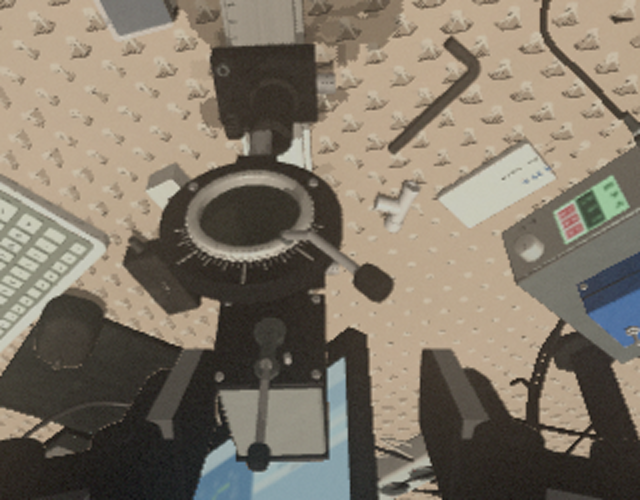

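The tilted view shows the ring lever leaning right with its knob at crop (372,283). The scale is readable, and the shutter is upright at (262,400), covering the aperture. Next I fit the lever angle numerically.

```bash
cat > fit.py <<'E'
from h import *
from scipy.optimize import least_squares
def proj(c,u,v,z):
    X=np.outer(u,U)+np.outer(v,V);X=np.c_[X,z];Y=X@np.array(c["R"]).T+c["t"];q=Y@np.array(c["camera_matrix"]).T;return q[:,:2]/q[:,2:]
def back(c,px,u0):
    K=np.array(c["camera_matrix"]);R=np.array(c["R"]);t=np.array(c["t"])
    r=np.c_[px,np.ones(len(px))]@np.linalg.inv(K).T@R; o=-R.T@t
    s=(u0-o[:2]@U)/(r[:,:2]@U);P=o+r*s[:,None];return P[:,:2]@V,P[:,2]
E
python3 - <<'E'
from fit import *
c=calibration("wrist");p,d=camera("wrist");g=cv2.cvtColor(p,cv2.COLOR_RGB2GRAY).astype(float)
for n in ("polarizer_ring","ring_knob","polarizer_mount"):
    r=cut_out(n,"wrist")
    if not r: print(n,"none");continue
    m=r[0]["mask"];v,z=back(c,np.argwhere(m)[:,::-1].astype(float),-.437)
    print(n,r[0]["score"],m.sum(),v.min().round(4),v.max().round(4),z.min().round(4),z.max().round(4))
np.save("pics/w9.npy",p)
o=cv2.resize(p[120:220,230:360],None,fx=6,fy=6,interpolation=cv2.INTER_CUBIC)[:,:,::-1].copy()
T=lambda q:tuple(int(x) for x in ((q-[230,120]+.5)*6))
uf,v0,z0=-.456,.272,.157
a=np.linspace(0,2*np.pi,90)
for x in proj(c,np.full(90,uf),v0+.045*np.sin(a),z0+.045*np.cos(a)): cv2.circle(o,T(x),1,(0,255,0),-1)
for k,col in ((0,(255,0,0)),(.785,(0,0,255)),(-.785,(255,0,0))):
    e=proj(c,np.full(2,uf),v0+np.array([.0315,.0435])*np.sin(k),z0+np.array([.0315,.0435])*np.cos(k));cv2.line(o,T(e[0]),T(e[1]),col,1)
for k in (.70,.785):
    e=proj(c,np.full(2,uf+.019),v0+np.array([.046,.083])*np.sin(k),z0+np.array([.046,.083])*np.cos(k));cv2.line(o,T(e[0]),T(e[1]),(255,0,255),1)
cv2.imwrite("pics/o9.png",o)
E
```

```text
polarizer_ring 0.87 2846 0.2463 0.3344 0.144 0.226
ring_knob 0.86 2765 0.2465 0.3344 0.144 0.225
polarizer_mount 0.76 8103 0.2358 0.3343 0.0218 0.2259
```

View pics/o9.png

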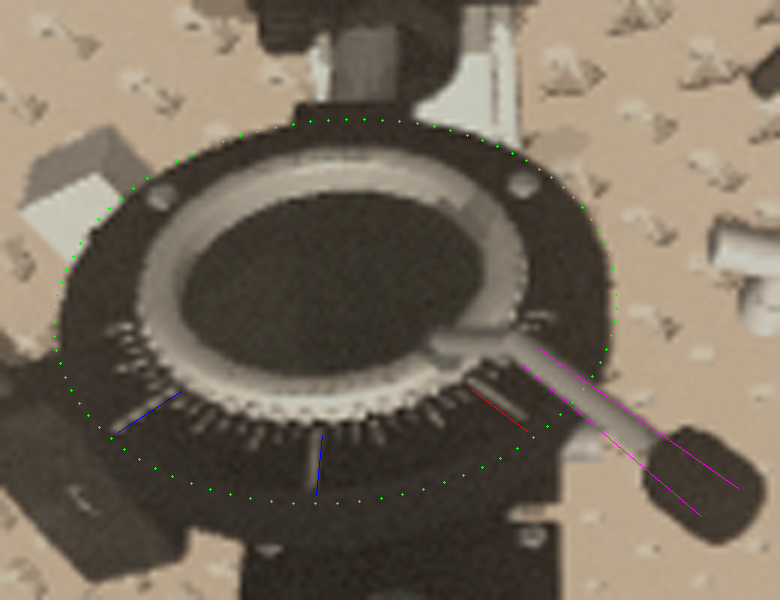

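The overlay fits the scale to about 1 px. The lever (knob at (705,487)) lies between the 0.70 and 0.785 lines, so q ≈ 0.745, slightly short. A numeric refinement gives the size of the last nudge.

```bash
cat >> fit.py <<'E'
def measure(p,c,uf=-.456):
    g=cv2.cvtColor(p,cv2.COLOR_RGB2GRAY).astype(np.float32)
    def sc(v0,z0,rot):
        s=0;rr=np.linspace(.034,.0425,12)
        for k in (-np.pi/4,0,np.pi/4):
            for dk,w in ((0,1),(.045,-.5),(-.045,-.5)):
                a=k+rot+dk;e=proj(c,np.full(12,uf),v0+rr*np.sin(a),z0+rr*np.cos(a)).astype(np.float32)
                s+=w*cv2.remap(g,e[None,:,0],e[None,:,1],cv2.INTER_LINEAR).mean()
        return s
    b=max(((sc(v,z,r),v,z,r) for v in np.arange(.268,.2765,.0005) for z in np.arange(.152,.162,.0005) for r in np.arange(-.02,.021,.01)))
    _,v0,z0,r=b
    e=proj(c,np.array([uf+.019]),np.array([v0+.0587]),np.array([z0+.0587]))[0]
    x,y=e.astype(int);m=np.zeros_like(g,np.uint8);m[y-16:y+17,x-16:x+17]=(g[y-16:y+17,x-16:x+17]<75)
    n,l,s,ce=cv2.connectedComponentsWithStats(cv2.morphologyEx(m,cv2.MORPH_OPEN,np.ones((5,5),np.uint8)))
    i=1+np.argmax(s[1:,4]);kv,kz=back(c,ce[i:i+1],uf+.019)
    print("fit",np.round(b,4),"knob px",ce[i],s[i],"r",np.hypot(kv-v0,kz-z0),"q",np.arctan2(kv-v0,kz-z0),"q(v0 .272,z0 .157)",np.arctan2(kv-.272,kz-.157))
E
python3 - <<'E'
from fit import *
measure(np.load("pics/w9.npy"),calibration("wrist"))
E
```

```text
fit [1.14204e+02 2.70500e-01 1.54500e-01 2.00000e-02] knob px [346.78884462 200.28286853] [338 192  19  18 251] r [0.08166859] q [0.74954779] q(v0 .272,z0 .157) [0.75722716]
```

Call:
servo_tool(moves=[[[0,8,0],[0,0,0],60],[[0,8,0],[0,0,0],60],[[0,8,0],[0,0,0],60],[[0,8,0],[0,0,0],60],[[0,0,0],[-0.026,0.012,0],60],[[0,0,0],[-0.026,0.012,0],60],[[0,0,0],[0,0,0.02],60],[[0,0,0],[0,0,0.03],60],[[0,0,0],[0,0,0.025],60],[[0,0,0],[0,0,0.012],60],[[0,0,0],[0,0,0],60],[[0,0,0],[0,0,0],60]])

```text
time: 13.9
ee_pos: [0.5365, -0.1153, 0.2044]
tcp_rot: [180.0, 0.0, 131.0]
wrist_force: [0.1, 0.0, 1.2]
opening: 0.0512
grasp_force: 0.0
```

Run:
```python
from h import *
st()
```

```text
13.9 u,v,z -0.4394 0.3287 0.2044 open 0.0512 F [0.1 0.  1.2] yaw 130.99616135498408
```

Call:
servo_tool(moves=[[[0,0,0],[0,0.006,-0.001],60],[[0,0,0],[0,0.005,0],60],[[0,0,0],[0,0.003,0],60],[[0,0,0],[0,0.002,0],60],[[0,0,0],[0,0,0],60],[[0,0,0],[0,0,0],60]])

```text
time: 14.5
ee_pos: [0.5484, -0.1047, 0.2043]
tcp_rot: [180.0, 0.0, 131.0]
wrist_force: [0.3, 1.0, 0.6]
opening: 0.0513
grasp_force: 0.3
```

Call:
servo_tool(moves=[[[0,0,0],[0,-0.006,0],60],[[0,0,0],[0,-0.006,-0.015],60],[[0,0,0],[0,0,-0.03],60],[[0,0,0],[0,0,-0.03],60],[[0,0,0],[0.02,-0.012,-0.01],60],[[0,0,0],[0.03,-0.016,0],60],[[0,-8,0],[0,0,0],60],[[0,-8,0],[0,0,0],60],[[0,-8,0],[0,0,0],60],[[0,-8,0],[0,0,0],60],[[0,0,0],[0,0,0],60],[[0,0,0],[0,0,0],60]])

```text
time: 15.7
ee_pos: [0.4848, -0.0928, 0.2906]
tcp_rot: [179.9, 31.9, 131.0]
wrist_force: [0.8, -0.4, 0.6]
opening: 0.0513
grasp_force: 0.0
```

Run:
```python
from fit import *
st()
c=calibration("wrist");p,d=camera("wrist");np.save("pics/w10.npy",p);measure(p,c)
g=lambda r,k,u:None
# direct: mark_45 bright line and stem: overlay
o=cv2.resize(p[120:220,230:360],None,fx=6,fy=6,interpolation=cv2.INTER_CUBIC)[:,:,::-1].copy()
T=lambda q:tuple(int(x) for x in ((q-[230,120]+.5)*6))
for k in (.785,):
  for uf,r,col in ((-.456,[.0315,.0435],(0,0,255)),(-.437,[.046,.083],(255,0,255))):
    e=proj(c,np.full(2,uf),.272+np.array(r)*np.sin(k),.157+np.array(r)*np.cos(k));cv2.line(o,T(e[0]),T(e[1]),col,1)
for k in (0,-.785):
    e=proj(c,np.full(2,-.456),.272+np.array([.0315,.0435])*np.sin(k),.157+np.array([.0315,.0435])*np.cos(k));cv2.line(o,T(e[0]),T(e[1]),(255,0,0),1)
cv2.imwrite("pics/o10.png",o)
```

```text
15.7 u,v,z -0.3885 0.3046 0.2906 open 0.0513 F [ 0.8 -0.4  0.6] yaw 131.02227285505745
fit [1.10353e+02 2.71000e-01 1.55000e-01 2.00000e-02] knob px [350.     197.0375] [341 189  19  17 240] r [0.08131091] q [0.79359118] q(v0 .272,z0 .157) [0.80273871]
```

View pics/o10.png

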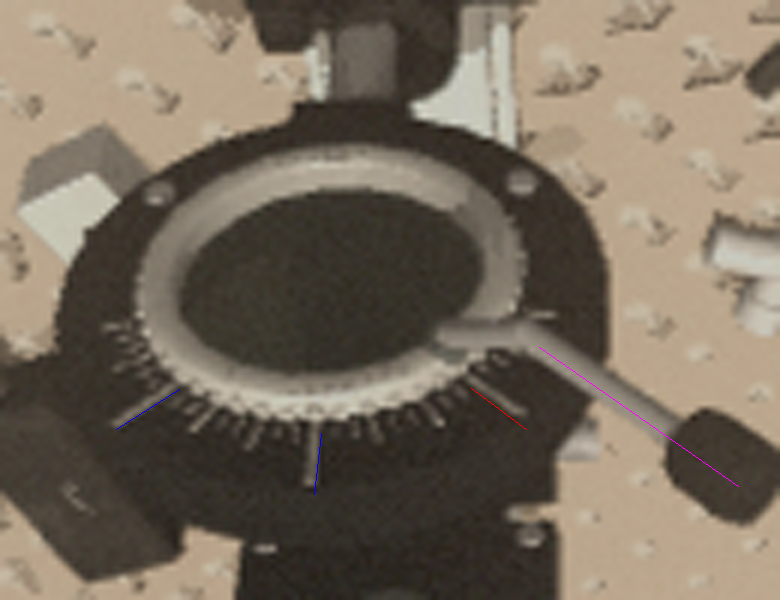

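After the nudge the stem lies over the long +45° mark: the knob (725,466) and mark show the same offset from the overlay, and the fit gives q ≈ 0.79. Next I return to the shutter, straddle its upright knob and reopen it.

Call:
servo_tool(moves=[[[0,8,0],[0,0,0],60],[[0,8,0],[0,0,0],60],[[0,8,0],[0,0,0],60],[[0,8,0],[0,0,0],60],[[0,0,0],[0,0,-0.03],60],[[0,0,0],[-0.03,-0.006,0],60],[[0,0,0],[-0.04,-0.008,0],60],[[0,0,0],[-0.04,-0.008,0],60],[[0,0,0],[-0.03,-0.006,0],60],[[0,0,0],[-0.014,-0.002,0],60],[[0,0,0],[0,0,0],60],[[0,0,0],[0,0,0],60]])

```text
time: 16.95
ee_pos: [0.564, -0.2302, 0.3189]
tcp_rot: [180.0, -0.1, 130.9]
wrist_force: [0.1, 0.3, 0.1]
opening: 0.0513
grasp_force: 0.0
```

Run:
```python
from h import *
st()
lk("wrist",["shutter_knob","ring_knob"])
```

```text
16.95 u,v,z -0.5441 0.274 0.3189 open 0.0513 F [0.1 0.3 0.1] yaw 130.88837050125804
wrist shutter_knob 0.86 [ 0.563  -0.2346  0.239 ]
wrist ring_knob 0.92 [ 0.5313 -0.1156  0.2172]
   shutter_knob u,v -0.5468 0.2704
   ring_knob u,v -0.4362 0.3246
```

Call:
servo_tool(moves=[[[0,0,0],[0,0,0.015],60],[[0,0,0],[0,0,0.03],60],[[0,0,0],[0,0,0.03],60],[[0,0,0],[0,0,0.018],60],[[0,0,0],[0,0,0.01],60],[[0,0,0],[0,0,0],60],[[0,0,0],[0,0,0],60]])

```text
time: 17.8
ee_pos: [0.5639, -0.229, 0.2176]
tcp_rot: [180.0, 0.1, 131.0]
wrist_force: [0.8, 0.2, 0.3]
opening: 0.0509
grasp_force: 0.0
```

Call:
servo_tool(moves=[[[0,0,0],[0,0.006,0],60],[[0,0,0],[0,0.006,0],60],[[0,0,0],[0,0.006,0],60],[[0,0,0],[0,0.006,0],60],[[0,0,0],[0,0.006,0],60],[[0,0,0],[0,0.006,0],60],[[0,0,0],[0,0.006,0],60],[[0,0,0],[0,0.004,0],60],[[0,0,0],[0,0.003,0],60],[[0,0,0],[0,0,0],60],[[0,0,0],[0,0,0],60]])

```text
time: 18.9
ee_pos: [0.6009, -0.197, 0.2164]
tcp_rot: [180.0, 0.0, 131.0]
wrist_force: [0.5, 0.1, -0.1]
opening: 0.0512
grasp_force: 0.0
```

Run:
```python
from h import *
st()
lk("wrist",["shutter_knob","shutter_pivot"]);lk("scene",["shutter_knob"])
```

```text
18.9 u,v,z -0.5433 0.3237 0.2164 open 0.0512 F [ 0.5  0.1 -0.1] yaw 131.0100629923781
wrist shutter_knob 0.97 [ 0.5876 -0.211   0.231 ]
wrist shutter_pivot 0.87 [ 0.568  -0.2317  0.1844]
   shutter_knob u,v -0.5452 0.3044
   shutter_pivot u,v -0.5479 0.2761
scene shutter_knob 0.48 [ 0.5875 -0.2056  0.231 ]
   shutter_knob u,v -0.541 0.3079
```

The lever is down to about 0.65 rad. I nudge it a bit further, then withdraw.

Call:
servo_tool(moves=[[[0,0,0],[0,0.003,0],60],[[0,0,0],[0,0.003,0],60],[[0,0,0],[0,0.002,0],60],[[0,0,0],[0,0,0],60],[[0,0,0],[0,0,0],60],[[0,0,0],[0,-0.008,0],60],[[0,0,0],[0,-0.002,-0.015],60],[[0,0,0],[0,0,-0.03],60],[[0,0,0],[0,0,-0.04],60],[[0,0,0],[0.02,0,-0.02],60],[[0,0,0],[0,0,0],60],[[0,0,0],[0,0,0],60]])

```text
time: 20.35
ee_pos: [0.5862, -0.1835, 0.3217]
tcp_rot: [179.9, 0.1, 131.0]
wrist_force: [0.5, 0.0, -0.5]
opening: 0.0516
grasp_force: 0.0
```

Run:
```python
from fit import *
st()
N=["shutter_knob","shutter_pivot","ring_knob"]
_,p,d,c=lk("wrist",N);lk("scene",N);lk("side",N)
# overlay predicted shutter levers, numeric knob blob
g=cv2.cvtColor(p,cv2.COLOR_RGB2GRAY)
for q in (.5,.6,.7,.8,.9): print(q,proj(c,np.array([-.5435]),np.array([.272+.056*np.sin(q)]),np.array([.183+.056*np.cos(q)]))[0].round(1))
r=cut_out("shutter_knob","wrist")
m=r[0]["mask"];ys,xs=np.nonzero(m);print(xs.min(),xs.max(),ys.min(),ys.max())
x0,x1,y0,y1=max(xs.min()-30,0),xs.max()+30,max(ys.min()-30,0),ys.max()+30
o=cv2.resize(p[y0:y1,x0:x1],None,fx=4,fy=4,interpolation=cv2.INTER_CUBIC)[:590,:790,::-1].copy()
for q,col in ((.6,(0,0,255)),(.75,(0,255,0)),(.9,(255,0,0))):
    e=proj(c,np.full(2,-.5435),.272+np.array([0,.056])*np.sin(q),.183+np.array([0,.056])*np.cos(q));a=[tuple(int(k) for k in (x-[x0,y0]+.5)*4) for x in e];cv2.line(o,a[0],a[1],col,1)
cv2.imwrite("pics/o11.png",o);print(o.shape)
```

```text
20.35 u,v,z -0.5234 0.3214 0.3217 open 0.0516 F [ 0.5  0.  -0.5] yaw 131.01758222529506
wrist shutter_knob 0.73 [ 0.5905 -0.2063  0.2262]
wrist shutter_pivot 0.78 [ 0.5654 -0.231   0.1828]
wrist ring_knob 0.59 [ 0.5305 -0.1149  0.217 ]
   shutter_knob u,v -0.5435 0.3098
   shutter_pivot u,v -0.5456 0.2745
   ring_knob u,v -0.4352 0.3245
scene shutter_knob 0.4 [ 0.592  -0.1994  0.223 ]
scene shutter_pivot 0.92 [ 0.5591 -0.2297  0.1862]
scene ring_knob 0.82 [ 0.5333 -0.1061  0.2176]
   shutter_knob u,v -0.5393 0.3153
   shutter_pivot u,v -0.5406 0.2706
   ring_knob u,v -0.4304 0.3324
side shutter_knob 0.53 [ 0.593  -0.204   0.2229]
side shutter_pivot 0.81 [ 0.5662 -0.2252  0.1832]
side ring_knob 0.6 [ 0.5326 -0.1092  0.2143]
   shutter_knob u,v -0.5434 0.3131
   shutter_pivot u,v -0.5418 0.2789
   ring_knob u,v -0.4323 0.3298
0.5 [291.6 221.2]
0.6 [297.8 219.9]
0.7 [303.4 218.4]
0.8 [308.5 216.8]
0.9 [313.  215.1]
248 317 200 225
(340, 516, 3)
```

View pics/o11.png

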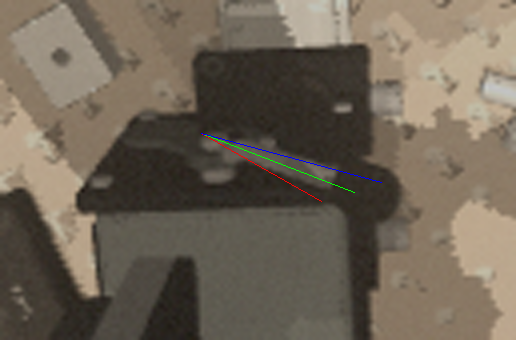

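The shutter lever lies between the 0.75 and 0.9 overlay lines with its knob at about (375,190), so the blade is clear. The ring knob still reads at its set place and the gripper is clear of everything.

```bash
python3 -c "
from workcell import *
print(job_done())"
```

```text
the job is handed in; nothing more can be done
None
```

I closed the shutter, set the polarizer ring to the +45° mark (measured about 0.79 rad), and pushed the shutter back down to about 0.8 rad, so the beam is open; the job is handed in after about 20.5 s of robot time, and the judge's verdict was not shown.

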